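# Stamp a freezer tag with a mallet-struck bench stamp

### The job

Slide the blank metal tag along the channel of the bench stamp until it is fully home against the end stop. Then take the mallet from its stand and strike the sprung plunger a brisk blow with the mallet head, hard enough that it hits the tag; never push the plunger with the gripper. Finish with the tag still fully home, the plunger sprung back up and the mallet back in its stand as you found it, and leave everything else on the bench alone.

Things in the scene. Friction and masses are not known exactly. Their poses are not given: they have to be found in the camera images.
- press: Bench stamp, fixed. Dark steel bed 185 x 86 mm, 14 mm high (x = -130 to +55 mm); origin on the table below the plunger axis, z up, x along the channel from its open mouth (robot side) to the end stop, whose face is at x = +35 mm. Two rails 5 mm high, 39 mm apart inside, x = -50 to +40 mm. A grey post behind the stop carries an arm (34 mm wide, top 84 mm above the table) to the plunger.
- press_home (a point): Point on the bed's top (14 mm above the table), x = -10 mm from the stamp's origin: where the tag's origin lies when the tag is fully home against the stop. Its axes are those of the stamp.
- plunger_top (a point): Centre of the top face of the plunger's flat round steel head (32 mm diameter, 10 mm thick), 120 mm above the table when up. Below it the plunger runs in a round sleeve (34 mm diameter, 56 to 86 mm above the table); its 20 mm foot hangs 15 mm above the tag.
- plunger (a joint): Plunger travel in m: 0 up, 0.015 when its foot meets the tag, 0.0165 end of travel with no tag. A spring pushes it up with 2 N at the top and 8 N at the tag.
- tag: Blank aluminium tag 90 x 36 x 6 mm, 52 g, flat on the stamp's bed between the rails, pulled back 30 to 60 mm from home, its rear end standing out behind the rails. Origin at the centre of its underside, x along its length towards the end stop. When home its rear end is 55 mm from the plunger axis, 5 mm behind the rails. (Tags in the white tray are not part of the job.)
- mallet: Mallet, about 0.3 kg. White nylon head, an upright cylinder 36 mm diameter, 56 mm high; its lower face is the striking face. Wooden handle 22 mm wide, 24 mm high, level, leaving the head at mid-height and ending 178 mm from the head's axis. Origin at the centre of the striking face, z up along the head, x pointing from handle to head.
- mallet_grip (a point): Point on the handle's centre line 50 mm behind the head's axis and 28 mm above the striking face, near the centre of mass: a good place to grip, across the 22 mm width.
- stand: Mallet stand, fixed. Grey plate 230 x 70 x 6 mm, origin under its centre, x along the mallet from tail to head. At x = -85 mm a fork holds the handle's tail: saddle 22 mm above the table, cheeks 32 mm apart inside and 36 mm above the table.
- stand_home (a point): Point on the stand plate's top (6 mm above the table), x = +60 mm from the stand's origin, where the centre of the mallet's lower face rests; stand axes.
- bottle: Bystander: capped glass reagent bottle, 60 mm diameter, 130 mm high, origin under its centre.
- dish: Bystander: stack of two lidded dishes, 64 mm diameter, 30 mm high, origin under its centre.
- timer: Bystander: white timer 60 x 75 x 22 mm, origin under its centre.
- pencup: Bystander: frosted cup of pens, 84 mm diameter at the rim, 100 mm high (pens to 135 mm), origin under its centre.
Not all that is in view belongs to the job. Of the things that look like the mallet, the larger one is meant.

How it is judged:
By the outcome, as a careful person would: the job done as asked, in the order asked, and still so for the second after the job is handed in, with the robot touching nothing.
It also fails if it takes over 58 s, if anything falls off the work surface, if the arm or the gripper's body presses on something with over 40 N, if the wrist force passes 120 N, or if a joint passes its speed limit or range.

### The arm

A 6-joint arm with a two-finger parallel gripper is mounted at the origin on the work surface. World frame = base frame: x ahead of the robot, y to its left, z up, the work surface at z = 0. Lengths are in m, angles in degrees, forces in N, time in s.
With the tool pointing down it reaches from about 0.3 to 0.75 m from the base axis. Payload 8.5 kg.
Tool frame: the origin (TCP) lies midway between the tips of the shut fingers; the grasp point (between the pads) lies 19 mm behind it (env.grasp_offset is the distance from the TCP to the grasp point, in m); z points along the fingers, y is the line along which they close (so a half turn about z gives the same grasp; the last joint's range is limited). The gripper opens to 85 mm and grips with 20 to 120 N. Pads are 22 mm wide; open, the fingers measure 114 mm over their backs; the gripper's body (76 mm by 85 mm) begins 54 mm behind the grasp point. The pads swing forward as they close: fully open they stand 13 mm farther back than shut.
Start: joints at [57.68, 21.807, 74.336, -0, 83.858, -12.336], TCP at [0.188, 0.517, 0.231] pointing down, gripper open.
Joint ranges: [-178.18, 178.18], [-50.72, 133.34], [12.68, 142.11], [-81.47, 261.47], [9.98, 163.14], [-165.26, 165.26]. Speed limits (degrees/s): [136.94, 136.94, 180, 180, 180, 180].

### API

Orientations are given as a 3x3 rotation matrix whose columns are the frame's x, y, z axes.
In Python, from rig import env gives the robot as it stands.
- The arm moves only by the tool servo_tool, never from a script. Its argument "deltas" is text: rows parted by semicolons, each of 7 numbers parted by spaces: the opening, from 0 (shut) to 1 (fully open), then the shift along the tool's x, y, z in mm, then the turn, a rotation vector about the tool's x, y, z in rad. A call has 1 to 8 rows; each row shifts and turns the commanded pose from where the row before left it, along the tool's axes as they then stand; what a row does not reach is not made up. A row lasts 1/12 s, in which the tool goes at most 41.7 mm and 7.16 degrees, less where a joint would pass 70% of its speed; a pose out of reach is approached as far as the arm can. A call is refused whole if a number of a shift passes 41.7 or a number of a turn 0.125, either way. A call with a gripper value outside its range is refused whole. The fingers move at their own pace and stop on an object; "newtons" is the grip in N (left out, the last holds). Time passes only in rows, so rows that do not move let the fingers close. It gives the time, the measured TCP pose, the force, the opening and the grip force at its end, in the units of the state.
- env.observe(): the state, without advancing time (a new reading comes with each control period).
- env.get_image(name): name is "scene" or "top" or "wrist"; returns a dict with "img" (480x640x3 uint8, red, green, blue), "depth" (480x640 float32, m along the optical axis (not along the pixel's ray), 0 where there is no reading), "camera_matrix" (3x3 intrinsics, pixels), "world_to_cam" (4x4, takes a point from world to camera coordinates). Camera axes: x right, y down, z forward; pixel columns grow to the right and rows downward; lengths in m; the calibration is good to about 2 mm. A picture is of the moment at which its call begins.
- env.close_job(): hands the job in; it is judged then, once.
Trained networks look in a picture, given as the dict that the camera call returned (one of the last four; its "shot" number tells which), for a name from the list of things; names that differ only in an ending like _2 or _b are one class to them, and where a whole thing is asked for, a point or a joint stands for the part that bears it (a point fixed in the world has none). Each returns a list of dicts, best first, with "conf" (0 to 1); they miss things now and then, are a little off and sometimes report something else, mostly with a low value. They report only what shows in the picture. A call takes as long as a camera call. They do not tell look-alikes from the thing itself.
- env.spot_in(name, picture): "bbox" ([centre column, centre row, width, height] in pixels, round what is visible of it).
- env.spot_point(name, picture): "uv" ([column, row] in pixels: a listed point, or the origin of a listed thing).
The state is a dict: "time_s": time; "q": joint angles; "qvel": joint speeds; "joint_efforts": joint torques, N m; "position": TCP position; "tool_rot": TCP orientation; "ft_force": force on the tool from outside, world axes, zero at the start; "wrist_torque": the same for the moment, N m; "grip_width": finger opening in m; "gripper_force": force on a finger pad.
Only numpy, scipy, OpenCV 4.12 (cv2) and the standard library are available. Lean on these libraries where they do the work, as an engineer would, in place of code of your own. Each camera call takes 0.05 s, during which the arm holds its last target. There are 200 camera calls.

## Working session

There is one attempt and no reset: what is moved stays moved. The work goes in short steps, Python scripts to look and compute and a tool call to move; the robot and the scene stay as the last step left them, time stands still between calls to the robot, and variables do not carry over. Pictures are saved under pics/ and viewed, at most 10 in all, crops included, and the job is handed in when it is done.

Besides the shell and the picture viewer there is one more tool, called as name(argument=value, ...), one argument or row to a line, values as JSON. servo_tool: Moves the arm, as the interface text tells. Its arguments: {"type":"object","properties":{"deltas":{"type":"string"},"newtons":{"type":"number"}},"required":["deltas"]}

```bash
ls; mkdir -p pics
cat > h.py <<'E'
import numpy as np, cv2
from rig import env
def save(im,name,crop=None,scale=1):
    a=im["img"][:,:,::-1]
    if crop: a=a[crop[1]:crop[3],crop[0]:crop[2]]
    if scale!=1: a=cv2.resize(a,None,fx=scale,fy=scale,interpolation=cv2.INTER_CUBIC)
    cv2.imwrite("pics/"+name,a)
def at_z(im,uv,z):
    K=im["camera_matrix"];T=np.linalg.inv(im["world_to_cam"])
    d=T[:3,:3]@np.linalg.solve(K,[uv[0],uv[1],1.]);o=T[:3,3]
    return o+d*(z-o[2])/d[2]
def at_depth(im,uv):
    K=im["camera_matrix"];T=np.linalg.inv(im["world_to_cam"])
    u,v=int(round(uv[0])),int(round(uv[1]));p=im["depth"][max(v-2,0):v+3,max(u-2,0):u+3];p=p[p>0]
    if not len(p): return None
    return T[:3,:3]@(np.linalg.solve(K,[uv[0],uv[1],1.])*np.median(p))+T[:3,3]
def tri(obs):
    A=[];
    for im,uv in obs:
        P=im["camera_matrix"]@im["world_to_cam"][:3]
        A+= [uv[0]*P[2]-P[0],uv[1]*P[2]-P[1]]
    A=np.array(A);return np.linalg.lstsq(A[:,:3],-A[:,3],rcond=None)[0]
def proj(im,p):
    q=im["camera_matrix"]@(im["world_to_cam"]@np.r_[p,1])[:3];return q[:2]/q[2]
E
python3 - <<'E'
from h import *
np.set_printoptions(precision=4,suppress=True)
s=env.observe();print(s["time_s"],s["position"],s["tool_rot"],s["grip_width"])
I={n:env.get_image(n) for n in("scene","top","wrist")}
a=np.hstack([I["top"]["img"],I["scene"]["img"]])[:,:,::-1]
save(I["top"],"top0.png");save(I["scene"],"scene0.png");save(I["wrist"],"wrist0.png")
for n in("press","tag","mallet","stand","press_home","plunger_top","mallet_grip","stand_home","bottle","dish","timer","pencup"):
  for c in I:
    for d in env.spot_point(n,I[c])[:3]:
      w=at_depth(I[c],d["uv"])
      print(n,c,round(d["conf"],2),np.round(d["uv"],1),w)
E
```

```text
pics
0.0 [0.1878 0.5166 0.2307] [[-0.9398  0.3418 -0.0008]
 [ 0.3418  0.9398 -0.0012]
 [ 0.0003 -0.0014 -1.    ]] 0.08559921318264634
press scene 0.76 [334.9 346.5] [0.5713 0.2301 0.0136]
press top 0.91 [222.4 214.8] [0.5563 0.2072 0.0729]
tag scene 0.61 [359.2 331.3] [0.5032 0.2252 0.0192]
tag top 0.75 [215.6 245.7] [0.4917 0.2324 0.0196]
tag top 0.62 [131.7 221.8] [0.5428 0.4053 0.0878]
tag top 0.32 [306.8 254.2] [0.4658 0.0186 0.0297]
mallet scene 0.75 [242.5 227.5] [ 0.6257 -0.1994  0.0348]
mallet scene 0.58 [325.5 153.6] [ 0.2452 -0.4164 -0.0003]
mallet top 0.84 [403.2 184.7] [ 0.619  -0.2079  0.0612]
stand scene 0.86 [264.3 224.7] [ 0.56   -0.2055  0.0072]
stand top 0.74 [403.2 213.5] [ 0.554  -0.2078  0.0462]
press_home scene 0.96 [339.6 336.7] [0.5666 0.24   0.0711]
press_home scene 0.33 [240.9 296.5] [0.7156 0.0195 0.0439]
press_home top 0.9 [221.7 220.8] [0.5513 0.2189 0.0143]
press_home top 0.65 [211.1 208.2] [0.5637 0.2235 0.1203]
press_home top 0.58 [399.  214.3] [ 0.5527 -0.1984  0.0438]
plunger_top scene 0.67 [336.4 320.2] [0.5677 0.2251 0.1197]
plunger_top top 0.67 [2
[... 249 characters left out ...]
206. ] [ 0.5717 -0.2075  0.0461]
stand_home scene 0.73 [240.1 230.4] [ 0.6339 -0.1995  0.027 ]
stand_home scene 0.49 [338.4 316.9] [0.5602 0.2205 0.1205]
stand_home top 0.87 [404.8 187.6] [ 0.6126 -0.2118  0.059 ]
bottle scene 0.6 [239.2 299.3] [0.7208 0.0176 0.0329]
bottle top 0.86 [321.  151.3] [ 0.6934 -0.0188  0.0921]
dish scene 0.88 [325.9 267.3] [0.4858 0.0287 0.0297]
dish top 0.97 [304.7 252.9] [0.4689 0.0234 0.0299]
timer scene 0.89 [261.5 172.8] [ 0.4825 -0.4031  0.021 ]
timer top 0.87 [491.2 251.2] [ 0.4629 -0.4169  0.0218]
pencup scene 0.65 [392.5 424.4] [0.5503 0.4378 0.0043]
pencup scene 0.4 [340.7 318. ] [0.5569 0.2248 0.1198]
pencup top 0.9 [132.4 223.1] [0.54   0.404  0.0871]
```

View pics/top0.png

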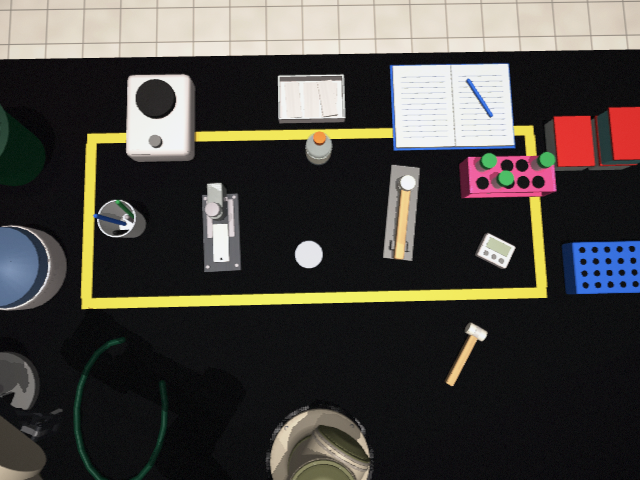

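View pics/scene0.png

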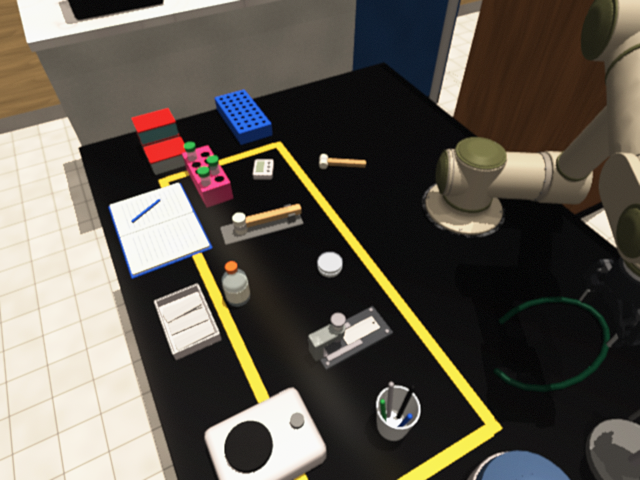

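The top view shows the large mallet in its grey stand (head 407,183; tail 400,255). A smaller hammer lies loose at (477,330)–(450,383). The stamp is at (220,230) with its plunger at (212,208) and the tag at (221,243). The stand mallet fits: it is larger and rests in the stand. I'll take a confirming crop and a first fit from the depth clouds.

```bash
cat >> h.py <<'E'
def cloud(im,lo,hi):
    K=im["camera_matrix"];T=np.linalg.inv(im["world_to_cam"]);v,u=np.nonzero(im["depth"]>0)
    d=im["depth"][v,u];P=(T[:3,:3]@(np.linalg.solve(K,np.stack([u,v,np.ones_like(u)]).astype(float))*d)).T+T[:3,3]
    m=((P>lo)&(P<hi)).all(1);return P[m],im["img"][v,u][m]
def rect(P):
    c,s,a=cv2.minAreaRect(P[:,:2].astype(np.float32)*1000);return np.round(c,1),np.round(s,1),round(a,1)
E
python3 - <<'E'
from h import *
np.set_printoptions(precision=4,suppress=True)
I={n:env.get_image(n) for n in("scene","top")}
a=I["top"]["img"][150:400,370:510,::-1];a=cv2.resize(a,None,fx=2.2,fy=2.2,interpolation=cv2.INTER_CUBIC)
b=I["top"]["img"][170:280,190:250,::-1];b=cv2.resize(b,(300,550),interpolation=cv2.INTER_CUBIC)
cv2.imwrite("pics/crop.png",np.hstack([a[:550],b]))
for n in I:
  im=I[n];print(n)
  for nm,lo,hi in [("plunger",(.4,.12,.114),(.7,.32,.126)),("arm",(.4,.12,.078),(.7,.32,.09)),("bed",(.4,.12,.010),(.7,.32,.017)),
      ("mhead",(.4,-.3,.057),(.75,-.12,.068)),("handle",(.4,-.3,.04),(.75,-.12,.050)),("plate",(.4,-.3,.003),(.75,-.12,.010)),("cheek",(.42,-.3,.030),(.52,-.12,.039))]:
    P,C=cloud(im,np.array(lo),np.array(hi))
    if nm=="bed": k=(C.max(1)>50);P=P[k]
    if nm=="plate": k=(C.max(1)>50);P=P[k]
    if len(P)>4: print(nm,len(P),P.mean(0),rect(P))
  P,C=cloud(im,np.array((.4,.12,.017)),np.array((.7,.32,.024)));k=C.min(1)>150;P=P[k];print("tag",len(P),P.mean(0),rect(P))
E
```

```text
scene
plunger 159 [0.5645 0.226  0.1194] (array([564.1, 225.8]), array([30.2, 30.2]), 60.9)
arm 446 [0.5969 0.2284 0.0835] (array([589.5, 225.5]), array([81.5, 34.9]), 2.7)
bed 1089 [0.5081 0.2338 0.0138] (array([531.2, 222.9]), array([194.9,  86.6]), 2.1)
mhead 103 [ 0.6278 -0.2138  0.0609] (array([ 626.4, -214.4]), array([37.2, 33.3]), 68.0)
handle 381 [ 0.5412 -0.1999  0.0446] (array([ 548.7, -202.9]), array([ 29. , 194.5]), 84.3)
plate 840 [ 0.6002 -0.2025  0.0059] (array([ 607.2, -194.1]), array([165.6, 314.2]), 80.2)
cheek 75 [ 0.4866 -0.1893  0.0348] (array([ 480.7, -191.3]), array([54.9, 53.7]), 46.1)
tag 596 [0.5124 0.2283 0.0197] (array([527.5, 226.6]), array([168.6,  70.2]), 3.8)
top
plunger 169 [0.5618 0.2226 0.1198] (array([561.7, 222.5]), array([29.9, 29.1]), 44.4)
arm 381 [0.596  0.2218 0.0839] (array([587.4, 223.6]), array([83.6, 33.5]), 1.1)
bed 1365 [0.5099 0.2183 0.0139] (array([524.8, 221.7]), array([183.9,  86. ]), 2.0)
mhead 182 [ 0.6247 -0.217   0.0614] (array([ 625.1, -217.3]), array([34. , 33.9]), 31.6)
handle 650 [ 0.5312 -0.2027  0.0454] (array([ 540.4, -206.2]), array([ 31.5, 184.8]), 83.7)
plate 1596 [ 0.5889 -0.2144  0.0062] (array([ 600.7, -231.8]), array([102.7, 305.9]), 82.3)
cheek 73 [ 0.4797 -0.1942  0.0351] (array([ 481.3, -190.4]), array([55.9, 51.4]), 41.3)
tag 779 [0.5157 0.2198 0.0199] (array([525.6, 221.2]), array([169.2,  72.7]), 1.7)
```

View pics/crop.png

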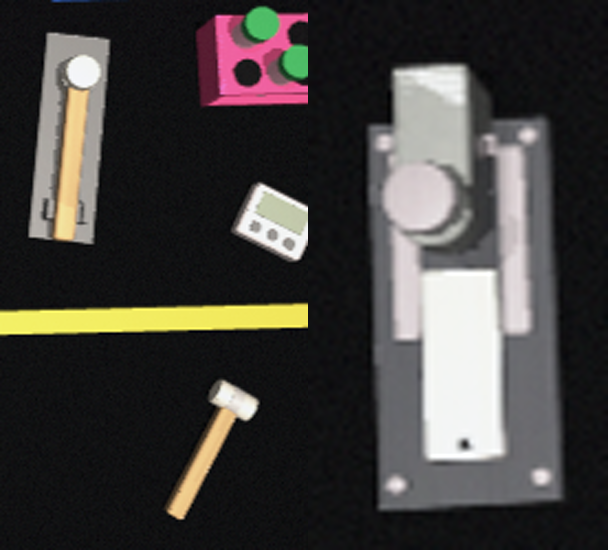

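The crop confirms that the mallet to use is the one in the stand. Next I'll plan the move behind the stamp's mouth.

```bash
cat >> h.py <<'E'
from scipy.spatial.transform import Rotation as Ro
def toolR(yaw,tilt=0):
    "tool pointing down, tool x at heading yaw(deg); tilt about tool y"
    c,s=np.cos(np.radians(yaw)),np.sin(np.radians(yaw))
    return np.array([[c,s,0],[s,-c,0],[0,0,-1.]])@Ro.from_euler('y',tilt,degrees=True).as_matrix()
def rows(p1,R1,g,step=40,start=None,turn=.12):
    s=env.observe();p,R=(np.array(s["position"]),np.array(s["tool_rot"])) if start is None else start
    rv=Ro.from_matrix(R.T@R1).as_rotvec();n=int(max(np.ceil(np.linalg.norm(np.array(p1)-p)*1000/step),np.ceil(np.abs(rv).max()/turn),1))
    P=p;out=[]
    for i in range(1,n+1):
        q=p+(np.array(p1)-p)*i/n;d=R.T@(q-P)*1000;d=np.round(d,1);r=np.round(rv/n,3)
        out.append(" ".join(f"{x:g}" for x in [g,*d,*r]));P=P+R@d/1000;R=R@Ro.from_rotvec(r).as_matrix()
    for i in range(0,n,8): print("; ".join(out[i:i+8]))
    return P,R
E
python3 - <<'E'
from h import *
np.set_printoptions(precision=4,suppress=True)
im=env.get_image("wrist");s=env.observe();C=np.linalg.inv(im["world_to_cam"])
R=np.array(s["tool_rot"]);print(R.T@(C[:3,3]-s["position"]),R.T@C[:3,:3],im["camera_matrix"])
rows([.44,.222,.2],toolR(182),0)
E
```

```text
[ 0.0725 -0.0002 -0.1425] [[-0.001  -0.9585 -0.2852]
 [ 1.     -0.0011  0.0002]
 [-0.0005 -0.2852  0.9585]] [[343.2339   0.     319.5654]
 [  0.     343.2339 245.0395]
 [  0.       0.       1.    ]]
0 -33.8 -19.1 3.1 -0 -0 -0.038; 0 -33 -20.4 3.2 -0 -0 -0.038; 0 -32.2 -21.6 3.1 -0 -0 -0.038; 0 -31.4 -22.8 3.1 -0 -0 -0.038; 0 -30.5 -24 3.2 -0 -0 -0.038; 0 -29.5 -25.1 3.1 -0 -0 -0.038; 0 -28.6 -26.2 3.1 -0 -0 -0.038; 0 -27.6 -27.3 3.1 -0 -0 -0.038
0 -26.5 -28.3 3.2 -0 -0 -0.038; 0 -25.4 -29.4 3.1 -0 -0 -0.038
```

servo_tool(
  deltas="0 -33.8 -19.1 3.1 0 0 -0.038; 0 -33 -20.4 3.2 0 0 -0.038; 0 -32.2 -21.6 3.1 0 0 -0.038; 0 -31.4 -22.8 3.1 0 0 -0.038; 0 -30.5 -24 3.2 0 0 -0.038; 0 -29.5 -25.1 3.1 0 0 -0.038; 0 -28.6 -26.2 3.1 0 0 -0.038; 0 -27.6 -27.3 3.1 0 0 -0.038",
)

```text
time_s: 2.77
position: [0.3906, 0.2794, 0.2064]
tool_rot: [[-0.999, 0.043, 0.0], [0.043, 0.999, 0.0], [-0.0, 0.0, -1.0]]
ft_force: [0.9, 1.3, -0.6]
grip_width: -0.0002
gripper_force: 0.0
```

servo_tool(
  deltas="0 -26.5 -28.3 3.2 0 0 -0.038; 0 -25.4 -29.4 3.1 0 0 -0.038; 0 0 0 0 0 0 0; 0 0 0 0 0 0 0",
)

```text
time_s: 3.1
position: [0.441, 0.2206, 0.1997]
tool_rot: [[-1.0, -0.028, -0.001], [-0.028, 1.0, -0.0], [0.001, -0.0, -1.0]]
ft_force: [-1.2, 0.2, -0.9]
grip_width: -0.0001
gripper_force: 0.0
```

Run:
```python
from h import *
np.set_printoptions(precision=4,suppress=True)
s=env.observe();print(s["position"],s["tool_rot"],s["grip_width"])
im=env.get_image("wrist");save(im,"w1.png")
for n in("press","tag","press_home","plunger_top"):
  for d in env.spot_point(n,im)[:2]: print(n,round(d["conf"],2),np.round(d["uv"],1),at_depth(im,d["uv"]))
for nm,lo,hi in [("plunger",(.4,.12,.114),(.7,.32,.126)),("arm",(.57,.12,.078),(.7,.32,.09)),("bed",(.4,.12,.010),(.7,.32,.017)),("tag+rails",(.4,.12,.0175),(.7,.32,.024))]:
    P,C=cloud(im,np.array(lo),np.array(hi));
    if nm=="bed":P=P[C.max(1)>50]
    print(nm,len(P),P.mean(0),rect(P))
    if "tag" in nm:
      k=(C.min(1)>170)&(P[:,0]<.545);Q=P[k];print("white",len(Q),rect(Q),np.percentile(Q[:,0],[0,1,5,99]))
      for x in np.arange(.43,.56,.01):
        q=P[(abs(P[:,0]-x)<.002)];
        if len(q): print(round(x,2),len(q),q[:,1].min(),q[:,1].max())
```

```text
[0.441  0.2206 0.1997] [[-0.9996 -0.0276 -0.0006]
 [-0.0276  0.9996 -0.    ]
 [ 0.0006 -0.     -1.    ]] -8.91888745155043e-05
tag 0.57 [315.7 279.1] [0.5    0.2181 0.0202]
plunger_top 0.81 [319.1 404.8] [0.5652 0.2233 0.1199]
plunger 343 [0.5594 0.2235 0.12  ] (array([559.6, 223.5]), array([26.2, 10.2]), 1.5)
arm 0 [nan nan nan] (array([0., 0.]), array([0., 0.]), 0.0)
bed 5142 [0.4748 0.219  0.0141] (array([497.8, 220.1]), array([129.6,  85.9]), 1.9)
tag+rails 2271 [0.4865 0.2203 0.02  ] (array([485. , 219.6]), array([85.8, 73.8]), 2.3)
white 251 (array([462.1, 219.8]), array([10.4, 36.3]), 12.1) [0.4547 0.4549 0.4557 0.4698]
0.44 3 0.24990932084959544 0.25270306067464926
0.45 5 0.18116494696456248 0.18507408573801365
0.46 145 0.20174497723396378 0.23692824931534
0.47 138 0.20287053418063167 0.2373721832590275
0.48 140 0.20299038814165823 0.23786548318607903
0.49 131 0.20307401703085354 0.2382294386478512
0.5 136 0.20313374676827667 0.23859364505666833
0.51 113 0.204370695070332 0.23904017387753754
0.52 93 0.18999468235098135 0.25189355097893207
0.53 2 0.19011523087434656 0.1910621448692989<stdin>:10: RuntimeWarning: Mean of empty slice.
  ret = um.true_divide(
```

View pics/w1.png

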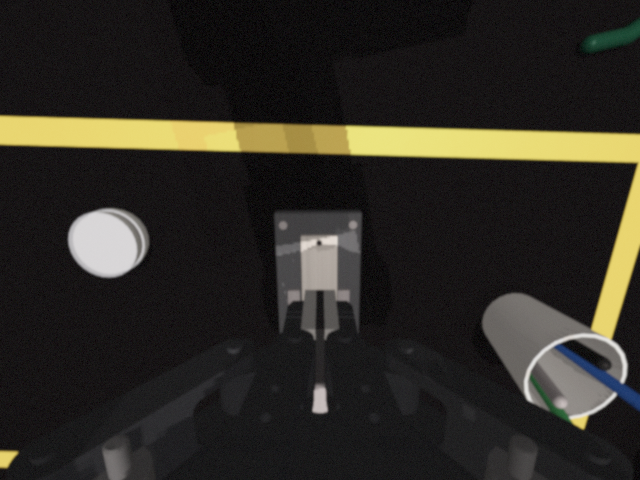

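The wrist view shows the tag's rear edge at (319,237) with its hole, and the bed's rear edge at row 212. So the tag's rear is at x≈0.455 m, y≈0.2194 m, and home is about 53 mm further on. I'll go down behind it with a slight lean-back.

Run:
```python
from h import *
a=rows([.425,.2183,.06],toolR(182,-5),0,35)
b=rows([.425,.2183,.0168],toolR(182,-5),0,15,start=a)
c=rows([.484,.2204,.0168],toolR(182,-5),0,8,start=b)
print(a,c)
```

```text
0 2.9 -0.8 28.1 0 -0.017 -0; 0 3.4 -0.9 27.9 0 -0.017 -0; 0 3.8 -0.8 28 0 -0.017 -0; 0 4.4 -0.8 27.8 0 -0.017 -0; 0 4.8 -0.9 27.8 0 -0.017 -0
0 1.2 0 14.4 -0 -0.001 -0.001; 0 1.3 0 14.3 -0 -0.001 -0.001; 0 1.2 0 14.4 -0 -0.001 -0.001
0 -7.3 0 0.6 -0 0 0; 0 -7.4 0 0.7 -0 0 0; 0 -7.3 0 0.6 -0 0 0; 0 -7.4 0 0.7 -0 0 0; 0 -7.3 0 0.6 -0 0 0; 0 -7.4 0 0.7 -0 0 0; 0 -7.3 0 0.6 -0 0 0; 0 -7.4 0 0.7 -0 0 0
(array([0.42498583, 0.2182645 , 0.06003708]), array([[-9.95827635e-01, -3.29115129e-02,  8.51125922e-02],
       [-3.27806691e-02,  9.99458261e-01,  2.93478654e-03],
       [-8.51630716e-02,  1.32493826e-04, -9.96367018e-01]])) (array([0.48400441, 0.22038653, 0.01678215]), array([[-9.95464601e-01, -3.58984557e-02,  8.80995350e-02],
       [-3.57699355e-02,  9.99355435e-01,  3.03761260e-03],
       [-8.81517947e-02, -1.27478864e-04, -9.96107045e-01]]))
```

servo_tool(
  deltas="0 2.9 -0.8 28.1 0 -0.017 0; 0 3.4 -0.9 27.9 0 -0.017 0; 0 3.8 -0.8 28 0 -0.017 0; 0 4.4 -0.8 27.8 0 -0.017 0; 0 4.8 -0.9 27.8 0 -0.017 0; 0 1.2 0 14.4 0 0 0; 0 1.3 0 14.3 0 0 0; 0 0 0 0 0 0 0",
)

```text
time_s: 4.02
position: [0.424, 0.2178, 0.0291]
tool_rot: [[-0.996, -0.033, 0.081], [-0.033, 0.999, 0.002], [-0.081, -0.001, -0.997]]
ft_force: [0.2, -0.0, -0.2]
grip_width: 0.0003
gripper_force: 0.0
```

servo_tool(
  deltas="0 0.6 0 7 0 0 0; 0 0.6 0 6.7 0 0 0; 0 0 0 0 0 0 0; 0 0 0 0 0 0 0",
)

```text
time_s: 4.35
position: [0.4257, 0.2175, 0.0175]
tool_rot: [[-0.996, -0.031, 0.085], [-0.031, 1.0, 0.003], [-0.085, 0.0, -0.996]]
ft_force: [0.4, -0.4, -0.9]
grip_width: 0.0002
gripper_force: 0.0
```

servo_tool(
  deltas="0 -7.3 0.2 1.4 0 0 0; 0 -7.4 0.2 0.6 0 0 0; 0 -7.3 0.2 0.6 0 0 0; 0 -7.4 0.2 0.7 0 0 0; 0 -7.3 0.1 0.6 0 0 0; 0 -7.4 0.1 0.7 0 0 0; 0 -7.3 0.1 0.6 0 0 0; 0 -6 0 0.6 0 0 0",
)

```text
time_s: 5.02
position: [0.484, 0.2202, 0.0166]
tool_rot: [[-0.996, -0.031, 0.085], [-0.031, 1.0, 0.003], [-0.085, 0.0, -0.996]]
ft_force: [-3.5, -1.1, 6.8]
grip_width: -0.0003
gripper_force: 3.6
```

servo_tool(
  deltas="0 -2.5 0 0.2 0 0 0; 0 -2 0 0.2 0 0 0; 0 -2 0 0.2 0 0 0; 0 -1.5 0 0.1 0 0 0; 0 0 0 0 0 0 0",
)

```text
time_s: 5.43
position: [0.4918, 0.2205, 0.0166]
tool_rot: [[-0.996, -0.031, 0.085], [-0.031, 1.0, 0.003], [-0.085, 0.0, -0.996]]
ft_force: [-3.0, 0.0, 5.5]
grip_width: -0.0003
gripper_force: 2.7
```

servo_tool(
  deltas="0 0 0 -0.6 0 0 0; 0 0 0 0 0 0 0",
)

```text
time_s: 5.6
position: [0.4917, 0.2205, 0.017]
tool_rot: [[-0.996, -0.031, 0.085], [-0.031, 1.0, 0.003], [-0.085, 0.0, -0.996]]
ft_force: [0.1, 0.7, 0.0]
grip_width: -0.0001
gripper_force: 0.2
```

Run:
```python
from h import *
np.set_printoptions(precision=4,suppress=True)
for n in("top","wrist"):
  im=env.get_image(n)
  if n=="wrist": save(im,"w2.png",(200,180,440,480),2)
  P,C=cloud(im,np.array((.44,.2,.0175)),np.array((.56,.24,.024)));k=C.min(1)>100;print(n,rect(P[k]),len(P[k]),np.percentile(P[k][:,0],[1,50,99]))
```

```text
top (array([558.3, 204.4]), array([7.4, 0. ]), -109.3) 2 [0.5571 0.5583 0.5595]
wrist (array([515.1, 228. ]), array([72.6, 24.9]), 5.1) 462 [0.4797 0.5392 0.5512]
```

View pics/w2.png

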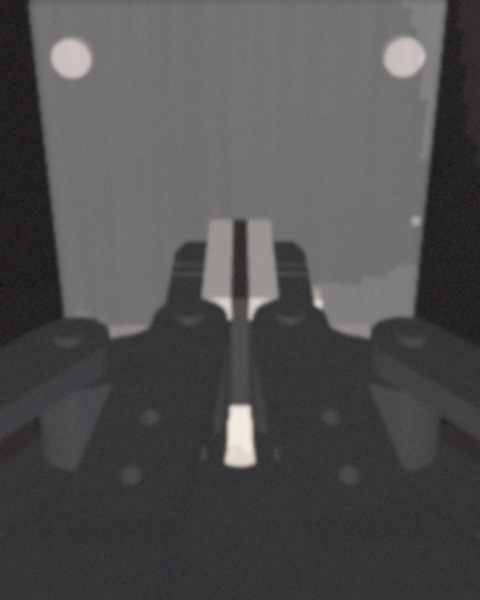

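The tag is out of sight ahead of the fingers apart from a white corner at crop (318,297), so it has moved with them. The earlier force came from rubbing the bed and is now gone. I'll creep to the stop.

servo_tool(
  deltas="0 -1.2 0 0.1 0 0 0; 0 -1.2 0 0.1 0 0 0; 0 -1.2 0 0.1 0 0 0; 0 0 0 0 0 0 0",
)

```text
time_s: 6.03
position: [0.4951, 0.2206, 0.0169]
tool_rot: [[-0.996, -0.031, 0.085], [-0.031, 1.0, 0.003], [-0.085, 0.0, -0.996]]
ft_force: [0.6, 0.6, 0.5]
grip_width: 0.0003
gripper_force: 0.0
```

servo_tool(
  deltas="0 -1 0 0.1 0 0 0; 0 -1 0 0.1 0 0 0; 0 0 0 0 0 0 0",
)

```text
time_s: 6.28
position: [0.497, 0.2206, 0.0169]
tool_rot: [[-0.996, -0.031, 0.085], [-0.031, 1.0, 0.003], [-0.085, 0.0, -0.996]]
ft_force: [0.4, 0.1, -0.1]
grip_width: 0.0002
gripper_force: 0.0
```

servo_tool(
  deltas="0 -0.8 0 0 0 0 0; 0 -0.8 0 0.1 0 0 0; 0 0 0 0 0 0 0",
)

```text
time_s: 6.53
position: [0.498, 0.2207, 0.0168]
tool_rot: [[-0.996, -0.031, 0.084], [-0.031, 1.0, 0.003], [-0.084, -0.0, -0.996]]
ft_force: [-2.7, 0.3, 1.6]
grip_width: 0.0
gripper_force: 1.4
```

servo_tool(
  deltas="0 -0.7 0 0 0 0 0; 0 -0.7 0 0.1 0 0 0; 0 0 0 0 0 0 0",
)

```text
time_s: 6.78
position: [0.4982, 0.2207, 0.0167]
tool_rot: [[-0.996, -0.031, 0.081], [-0.031, 1.0, 0.002], [-0.081, -0.0, -0.997]]
ft_force: [-8.4, -0.1, 5.0]
grip_width: -0.0001
gripper_force: 4.4
```

The tool stalled at x=0.498 with about 8 N of force, where home was predicted. I'll back off, rise and check the tag.

servo_tool(
  deltas="0 5 0 -0.5 0 0 0; 0 12 0 -1.5 0 0 0; 0 20 0 -10 0 0 0; 0 10 0 -38 0 0.02 0; 0 0 0 -41 0 0.02 0; 0 0 0 -41 0 0.02 0; 0 0 0 -41 0 0.02 0; 0 0 0 0 0 0 0",
)

```text
time_s: 7.45
position: [0.4463, 0.2197, 0.1933]
tool_rot: [[-0.999, -0.031, 0.019], [-0.031, 1.0, 0.003], [-0.019, 0.003, -1.0]]
ft_force: [1.3, -0.4, 0.3]
grip_width: -0.0002
gripper_force: 0.0
```

Run:
```python
from h import *
np.set_printoptions(precision=4,suppress=True)
s=env.observe();print(s["position"],s["tool_rot"][2])
im=env.get_image("wrist");save(im,"w3.png",(220,180,420,480),2)
P,C=cloud(im,np.array((.44,.2,.0175)),np.array((.56,.24,.024)));print(rect(P),len(P),np.percentile(P[:,0],[0,1,50,99]))
for y in np.arange(.203,.242,.003):
  q=P[abs(P[:,1]-y)<.0015]
  if len(q): print(round(y,3),len(q),q[:,0].min(),end=' | ')
P,C=cloud(im,np.array((.42,.12,.0175)),np.array((.56,.32,.024)))
for lo,hi in((.17,.2),(.243,.27)):
  q=P[(P[:,1]>lo)&(P[:,1]<hi)&(P[:,0]>.5)];print("rail",len(q),np.percentile(q[:,0],[0,2,5]) if len(q) else 0)
P,C=cloud(im,np.array((.42,.12,.01)),np.array((.56,.32,.017)));P=P[C.max(1)>50];print("bed",rect(P))
```

```text
[0.4463 0.2197 0.1933] [-0.0186  0.0026 -0.9998]
(array([518.9, 219.9]), array([22.4, 39.7]), 2.7) 426 [0.5072 0.5076 0.5134 0.5297]
0.203 16 0.5090465426065611 | 0.206 50 0.5082791670259394 | 0.209 29 0.5088544789144026 | 0.212 29 0.5082705121231439 | 0.215 31 0.5081795199090315 | 0.218 30 0.5078476581829775 | 0.221 30 0.5076676201587198 | 0.224 30 0.5079367134878138 | 0.227 30 0.508017720322116 | 0.23 30 0.5076390492029575 | 0.233 30 0.5076709287551989 | 0.236 30 0.5071948097426405 | 0.239 44 0.5074218203511883 | rail 185 [0.5136 0.5141 0.5146]
rail 156 [0.5119 0.5127 0.5129]
bed (array([496.9, 219.9]), array([127.7,  85.1]), 1.9)
```

View pics/w3.png

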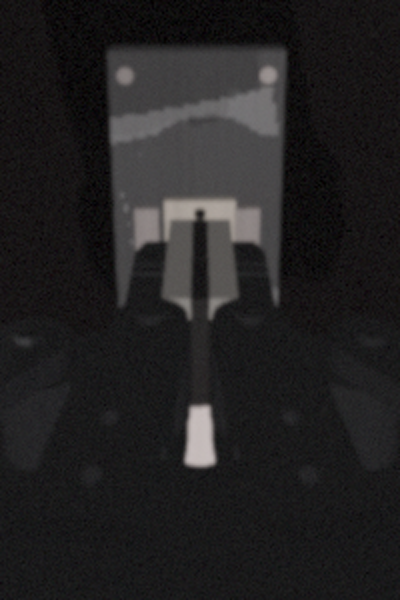

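The tag's rear edge (crop row 200) sits 5 mm behind the rail ends (row 208) and is square, so it is fully home. Next I'll go and look at the mallet from close by.

Run:
```python
from h import *
print(rows([.50,-.08,.23],toolR(176),1,40))
```

```text
1 -5.8 -37.6 -5 0 0.002 0.013; 1 -6.2 -37.5 -5.1 0 0.002 0.013; 1 -6.7 -37.5 -5 0 0.002 0.013; 1 -7.2 -37.3 -5.1 0 0.002 0.013; 1 -7.7 -37.3 -5.1 0 0.002 0.013; 1 -8.1 -37.2 -5.1 0 0.002 0.013; 1 -8.6 -37 -5.1 0 0.002 0.013; 1 -9.1 -36.9 -5.2 0 0.002 0.013
(array([ 0.50001863, -0.07996722,  0.23001911]), array([[-0.99735124,  0.07271768, -0.00162439],
       [ 0.07271358,  0.99734984,  0.00245407],
       [ 0.00179854,  0.00232946, -0.99999567]]))
```

servo_tool(
  deltas="1 -5.8 -37.6 -5 0 0.002 0.013; 1 -6.2 -37.5 -5.1 0 0.002 0.013; 1 -6.7 -37.5 -5 0 0.002 0.013; 1 -7.2 -37.3 -5.1 0 0.002 0.013; 1 -7.7 -37.3 -5.1 0 0.002 0.013; 1 -8.1 -37.2 -5.1 0 0.002 0.013; 1 -8.6 -37 -5.1 0 0.002 0.013; 1 -9.1 -36.9 -5.2 0 0.002 0.013",
)

```text
time_s: 8.17
position: [0.4982, -0.0822, 0.2253]
tool_rot: [[-0.997, 0.074, -0.012], [0.074, 0.997, 0.001], [0.012, -0.0, -1.0]]
ft_force: [0.4, 0.0, 0.3]
grip_width: 0.0851
gripper_force: 0.0
```

servo_tool(
  deltas="1 0 0 0 0 0 0; 1 0 0 0 0 0 0",
)

```text
time_s: 8.33
position: [0.4984, -0.0819, 0.225]
tool_rot: [[-0.997, 0.076, -0.012], [0.076, 0.997, 0.001], [0.012, 0.0, -1.0]]
ft_force: [-0.5, -0.1, 1.2]
grip_width: 0.0854
gripper_force: 0.0
```

Run:
```python
from h import *
np.set_printoptions(precision=4,suppress=True)
s=env.observe();print(s["position"])
im=env.get_image("wrist");save(im,"w4.png");tp=env.get_image("top")
for n in("mallet","mallet_grip","stand","stand_home"):
  for d in env.spot_point(n,im)[:2]: print(n,round(d["conf"],2),np.round(d["uv"],1),at_depth(im,d["uv"]))
for nm,I in(("wrist",im),("top",tp)):
  P,C=cloud(I,np.array((.4,-.3,.055)),np.array((.75,-.13,.07)));
  if len(P):print(nm,"head",len(P),P.mean(0),cv2.minEnclosingCircle(P[:,:2].astype(np.float32)*1000))
  P,C=cloud(I,np.array((.4,-.3,.044)),np.array((.60,-.13,.049)));
  for x in np.arange(.44,.61,.02):
    q=P[abs(P[:,0]-x)<.006]
    if len(q)>3: print("h",round(x,2),len(q),q[:,1].min(),q[:,1].max(),q[:,2].mean())
  print("tail",P[:,0].min() if len(P) else 0)
  P,C=cloud(I,np.array((.4,-.28,.004)),np.array((.72,-.15,.0085)));P=P[C.max(1)>60];print("plate",len(P),rect(P))
  P,C=cloud(I,np.array((.43,-.28,.030)),np.array((.51,-.15,.038)));print("cheeks",len(P),rect(P) if len(P) else 0)
```

```text
[ 0.4984 -0.0819  0.225 ]
mallet 0.81 [212.8 328.7] [ 0.4942 -0.1247  0.2452]
mallet_grip 0.89 [203.6 300.1] [ 0.5684 -0.2064  0.0462]
stand 0.61 [212. 280.] [ 0.5496 -0.1966  0.0399]
stand_home 0.68 [213.  327.6] [ 0.4935 -0.1244  0.2455]
wrist head 24 [ 0.6333 -0.2034  0.0599] ((633.5106201171875, -204.35476684570312), 6.54721736907959)
h 0.46 279 -0.20543019481915467 -0.18346886277463917 0.04580655731156352
h 0.48 264 -0.20769084712482766 -0.18589629793623116 0.04587442929114295
h 0.5 246 -0.2105488763291152 -0.1891676491756322 0.045914668479471954
h 0.52 234 -0.2132759911419954 -0.19230681451209697 0.045922133602316235
h 0.54 233 -0.21661426542969586 -0.19497349462896524 0.04592137949980533
h 0.56 213 -0.21950039991622983 -0.1968132722569263 0.045925624586325015
h 0.58 9 -0.22216995992591784 -0.21832543322600753 0.04567732929490342
tail 0.4502255033122133
plate 5477 (array([ 584.6, -214.4]), array([ 70.1, 267.5]), 82.2)
cheeks 493 (array([ 475.4, -196.2]), array([47.8, 51.5]), 56.5)
top head 109 [ 0.6303 -0.2191  0.0619] ((625.3883056640625, -217.254150390625), 17.498716354370117)
tail 0
plate 334 (array([ 585.7, -216.5]), array([ 74.8, 280.6]), 82.1)
cheeks 1 (array([ 489. , -178.2]), array([0., 0.]), 0.0)
```

View pics/w4.png

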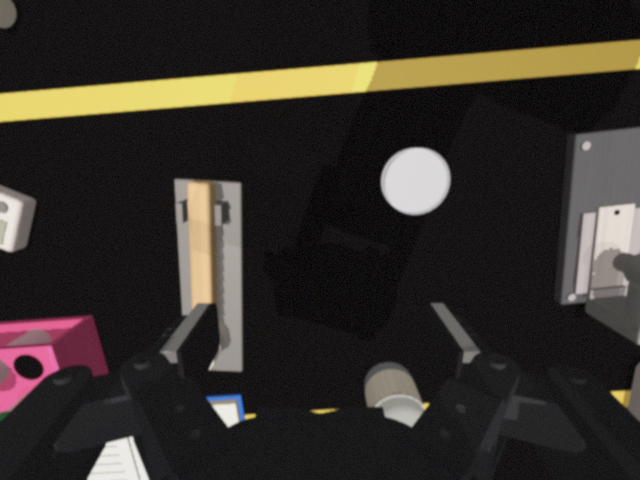

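The handle runs from its tail at (205,182) toward the head hidden behind the finger at (205,330). Its centre line gives a yaw of −7.8°, and the plate agrees at −7.8°. The handle top is at 0.046 m and the grip point is near (0.577, −0.2105).

Run:
```python
from h import *
R=toolR(172.2)
a=rows([.577,-.2105,.12],R,1,38)
b=rows([.577,-.2105,.045],R,1,38,start=a)
b=rows([.577,-.2105,.014],R,1,16,start=b)
```

```text
1 -17.8 -25.1 21 -0 -0.002 0.013; 1 -18.1 -24.8 21.1 -0 -0.002 0.013; 1 -18.4 -24.6 21 -0 -0.002 0.013; 1 -18.6 -24.4 21.2 -0 -0.002 0.013; 1 -18.9 -24.1 21.1 -0 -0.002 0.013
1 -0.1 0 37.5 -0 -0.001 0; 1 0 0 37.5 -0 -0.001 0
1 0 0 15.5 -0 0 0; 1 0.1 0.1 15.5 -0 0 0
```

servo_tool(
  deltas="1 -17.8 -25.1 21 0 -0.002 0.013; 1 -18.1 -24.8 21.1 0 -0.002 0.013; 1 -18.4 -24.6 21 0 -0.002 0.013; 1 -18.6 -24.4 21.2 0 -0.002 0.013; 1 -18.9 -24.1 21.1 0 -0.002 0.013; 1 0 0 0 0 0 0; 1 0 0 0 0 0 0",
  newtons=120,
)

```text
time_s: 9.22
position: [0.5768, -0.2117, 0.1185]
tool_rot: [[-0.99, 0.138, -0.004], [0.138, 0.99, 0.001], [0.004, 0.001, -1.0]]
ft_force: [0.1, 0.7, 0.8]
grip_width: 0.0854
gripper_force: 0.0
```

Run:
```python
from h import *
s=env.observe();print(s["position"],s["tool_rot"],s["ft_force"])
im=env.get_image("wrist");save(im,"w5.png",(160,120,480,480),1.6)
P,C=cloud(im,np.array((.4,-.3,.043)),np.array((.66,-.13,.049)))
for x in np.arange(.46,.66,.015):
    q=P[abs(P[:,0]-x)<.004]
    if len(q)>3: print(round(x,3),len(q),(q[:,1].min()+q[:,1].max())/2,np.ptp(q[:,1]))
R=toolR(172.2)
b=rows([.577,-.2105,.045],R,1,38)
b=rows([.577,-.2105,.014],R,1,16,start=b)
```

```text
[ 0.57683265 -0.21174336  0.11847233] [[-9.90473620e-01  1.37656548e-01 -3.56139798e-03]
 [ 1.37653656e-01  9.90479872e-01  1.04600670e-03]
 [ 3.67148269e-03  5.45802590e-04 -9.99993111e-01]] [0.10300182 0.66336629 0.76592798]
0.46 588 -0.19447010512300586 0.02210826911027114
0.475 548 -0.19661029071781239 0.022847312042664658
0.49 514 -0.19873157560518256 0.021924767449256366
0.505 485 -0.20082040321045963 0.022167474584868674
0.52 453 -0.20314010370409347 0.02221495633566964
0.535 431 -0.2053640391764892 0.02177067091886889
0.55 406 -0.20755936810472367 0.022374596080321996
0.565 379 -0.2097216832766858 0.02159718065990046
0.58 356 -0.2121224071221258 0.022621283697029704
0.595 333 -0.21415059629340638 0.021417815291390224
0.61 239 -0.21839912237898637 0.02616889923380028
0.625 12 -0.21846868200110756 0.03582506343037334
1 -0.1 0.3 37.4 -0 -0.001 -0.001; 1 -0 0.3 37.5 -0 -0.001 -0.001
1 -0 -0 15.5 -0 0 0; 1 -0 -0 15.5 -0 0 0
```

View pics/w5.png

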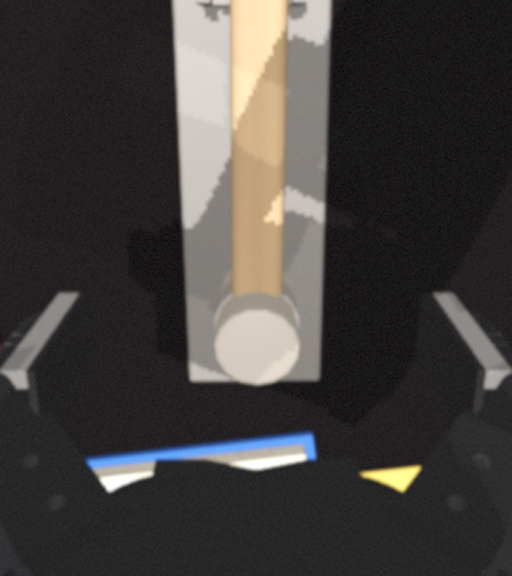

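The open fingers straddle the handle symmetrically (handle at column 258, fingertips at 40 and 475), and the line at x=0.577 gives y=−0.2116. I'll go down and grip.

servo_tool(
  deltas="1 0 0 37.5 0 0 0.003; 1 0 0 37.5 0 0 0.003; 1 0 0 15 0 0 0; 1 0 0 14.5 0 0 0; 1 0 0 0 0 0 0; 1 0 0 0 0 0 0",
)

```text
time_s: 9.77
position: [0.5771, -0.2108, 0.0169]
tool_rot: [[-0.99, 0.142, -0.0], [0.142, 0.99, -0.001], [0.0, -0.001, -1.0]]
ft_force: [-0.5, -0.1, 0.7]
grip_width: 0.0851
gripper_force: 0.0
```

servo_tool(
  deltas="0 0 0 0 0 0 0; 0 0 0 0 0 0 0; 0 0 0 0 0 0 0; 0 0 0 0 0 0 0; 0 0 0 0 0 0 0; 0 0 0 0 0 0 0",
  newtons=120,
)

```text
time_s: 10.27
position: [0.577, -0.212, 0.0165]
tool_rot: [[-0.99, 0.143, -0.0], [0.143, 0.99, -0.001], [0.0, -0.001, -1.0]]
ft_force: [-2.1, 1.2, 7.2]
grip_width: 0.0201
gripper_force: 118.1
```

Gripped at TCP (0.577, −0.212, 0.0165). I'll record that pose and lift.

servo_tool(
  deltas="0 0 0 -5 0 0 0; 0 0 0 -10 0 0 0; 0 0 0 -20 0 0 0; 0 0 0 -35 0 0 0; 0 0 0 -40 0 0 0; 0 0 0 -40 0 0 0; 0 0 0 -30 0 0 0; 0 0 0 0 0 0 0",
)

```text
time_s: 10.93
position: [0.5788, -0.2127, 0.2034]
tool_rot: [[-0.99, 0.143, 0.01], [0.143, 0.99, -0.007], [-0.01, -0.006, -1.0]]
ft_force: [0.7, 0.2, -2.4]
grip_width: 0.0201
gripper_force: 117.6
```

Run:
```python
from h import *
s=env.observe();print(s["position"],s["tool_rot"],s["ft_force"],s["wrist_torque"],s["grip_width"])
rows([.513,.2216,.195],toolR(182),0,38)
```

```text
[ 0.57881733 -0.21266003  0.20344308] [[-0.98965735  0.14313159  0.00957449]
 [ 0.14306834  0.98968808 -0.00699683]
 [-0.01047723 -0.00555466 -0.99992968]] [ 0.68812371  0.2230603  -2.42222007] [ 0.01023581 -0.02755447 -0.00959504] 0.020145518630029138
0 10.6 35 0.4 -0.001 0.001 -0.015; 0 10.1 35.2 0.4 -0.001 0.001 -0.015; 0 9.6 35.4 0.5 -0.001 0.001 -0.015; 0 9 35.4 0.6 -0.001 0.001 -0.015; 0 8.5 35.6 0.5 -0.001 0.001 -0.015; 0 7.9 35.8 0.7 -0.001 0.001 -0.015; 0 7.4 35.8 0.6 -0.001 0.001 -0.015; 0 6.9 36 0.7 -0.001 0.001 -0.015
0 6.4 36 0.8 -0.001 0.001 -0.015; 0 5.8 36.1 0.8 -0.001 0.001 -0.015; 0 5.2 36.3 0.8 -0.001 0.001 -0.015; 0 4.7 36.3 0.9 -0.001 0.001 -0.015
```

servo_tool(
  deltas="0 10.6 35 0.4 -0.001 0.001 -0.015; 0 10.1 35.2 0.4 -0.001 0.001 -0.015; 0 9.6 35.4 0.5 -0.001 0.001 -0.015; 0 9 35.4 0.6 -0.001 0.001 -0.015; 0 8.5 35.6 0.5 -0.001 0.001 -0.015; 0 7.9 35.8 0.7 -0.001 0.001 -0.015; 0 7.4 35.8 0.6 -0.001 0.001 -0.015; 0 6.9 36 0.7 -0.001 0.001 -0.015",
)

```text
time_s: 11.6
position: [0.5321, 0.0795, 0.1921]
tool_rot: [[-1.0, 0.023, -0.01], [0.023, 1.0, 0.008], [0.01, 0.008, -1.0]]
ft_force: [1.4, 0.4, -3.0]
grip_width: 0.0201
gripper_force: 117.9
```

servo_tool(
  deltas="0 6.4 36 0.8 -0.001 0.001 -0.015; 0 5.8 36.1 0.8 -0.001 0.001 -0.015; 0 5.2 36.3 0.8 -0.001 0.001 -0.015; 0 4.7 36.3 0.9 -0.001 0.001 -0.015; 0 0 0 0 0 0 0; 0 0 0 0 0 0 0; 0 0 0 0 0 0 0",
)

```text
time_s: 12.18
position: [0.5109, 0.2224, 0.1904]
tool_rot: [[-0.999, -0.036, -0.013], [-0.037, 0.999, 0.012], [0.013, 0.012, -1.0]]
ft_force: [-0.0, -0.2, -4.4]
grip_width: 0.0203
gripper_force: 118.3
```

Run:
```python
from h import *
np.set_printoptions(precision=4,suppress=True)
s=env.observe();p=np.array(s["position"]);R=np.array(s["tool_rot"]);print(p,R,s["ft_force"])
im={n:env.get_image(n) for n in("top","scene","wrist")}
for n in im:
  I=im[n];P,C=cloud(I,np.array((.54,.18,.175)),np.array((.62,.27,.27)));k=(C.min(1)>100)&(C.ptp(1)<40) if hasattr(C,'ptp') else (C.min(1)>100)&(np.ptp(C,1)<40)
  P=P[k]
  if len(P)>5:
    zt=np.percentile(P[:,2],95);Q=P[abs(P[:,2]-zt)<.004];print(n,len(P),"ztop",zt,len(Q),cv2.minEnclosingCircle(Q[:,:2].astype(np.float32)*1000),P[:,2].min(),Q.mean(0))
  P,C=cloud(I,np.array((.37,.18,.17)),np.array((.5,.27,.23)));P=P[(C[:,0]>C[:,2]+30)]
  if len(P)>5:print("handle",len(P),P.min(0),P.max(0),np.polyfit(P[:,0],P[:,1],1),np.polyfit(P[:,0],P[:,2],1))
save(im["scene"],"s2.png",(260,220,440,400),3.2)
rows([.513,.2216,.1705],toolR(182),0,38)
```

```text
[0.5109 0.2224 0.1904] [[-0.9992 -0.0364 -0.0133]
 [-0.0365  0.9993  0.0115]
 [ 0.0129  0.012  -0.9998]] [-0.     -0.2291 -4.3689]
handle 40 [0.4686 0.2236 0.2178] [0.4903 0.2319 0.2221] [0.1566 0.153 ] [-0.0254  0.2319]
scene 203 ztop 0.2373229486805628 180 ((562.908203125, 225.726806640625), 17.387083053588867) 0.23083152685529784 [0.5631 0.2258 0.2354]
handle 454 [0.3839 0.2079 0.2008] [0.4707 0.2335 0.2241] [0.0335 0.2098] [0.0041 0.2158]
handle 20809 [0.3988 0.2062 0.2156] [0.5    0.2315 0.2239] [0.0342 0.2036] [-0.0105  0.2251]
0 -1.8 -0.3 20.2 0.012 -0.012 -0
```

View pics/s2.png

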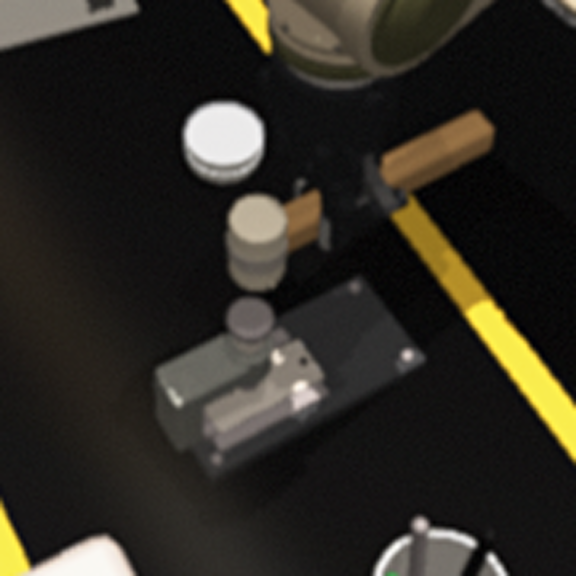

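In the scene crop the mallet head (258,240) hangs right above the plunger (250,315). The scene-camera cloud puts the head axis 1–2 mm from the plunger axis, with the face at z≈0.179. I'll make a small correction, then strike.

servo_tool(
  deltas="0 -1.8 0 0 0.012 -0.012 0; 0 0 0 0 0 0 0; 0 0 0 0 0 0 0; 0 0 0 0 0 0 0",
)

```text
time_s: 12.67
position: [0.5131, 0.2225, 0.1908]
tool_rot: [[-0.999, -0.036, 0.0], [-0.036, 0.999, 0.001], [-0.0, 0.001, -1.0]]
ft_force: [-0.5, 0.3, -2.8]
grip_width: 0.0203
gripper_force: 118.4
```

Run:
```python
from h import *
np.set_printoptions(precision=4,suppress=True)
s=env.observe();p=np.array(s["position"]);R=np.array(s["tool_rot"]);print(p,R,s["ft_force"])
I=env.get_image("scene");P,C=cloud(I,np.array((.54,.18,.22)),np.array((.62,.27,.27)));P=P[(C.min(1)>100)&(np.ptp(C,1)<40)]
zt=np.percentile(P[:,2],80);Q=P[abs(P[:,2]-zt)<.004];print("ztop",np.median(Q[:,2]),len(Q),cv2.minEnclosingCircle(Q[:,:2].astype(np.float32)*1000))
```

```text
[0.5131 0.2225 0.1908] [[-0.9994 -0.0358  0.0001]
 [-0.0358  0.9994  0.0005]
 [-0.0001  0.0005 -1.    ]] [-0.4868  0.2638 -2.827 ]
ztop 0.23582874568319134 199 ((562.4568481445312, 226.7382049560547), 18.451858520507812)
```

servo_tool(
  deltas="0 0 0 36.5 0 0 0; 0 0 0 40.5 0 0 0; 0 0 0 -41 0 0 0; 0 0 0 -36 0 0 0; 0 0 0 0 0 0 0; 0 0 0 0 0 0 0",
)

```text
time_s: 13.22
position: [0.5139, 0.2229, 0.1923]
tool_rot: [[-0.999, -0.036, 0.004], [-0.036, 0.999, 0.001], [-0.004, 0.001, -1.0]]
ft_force: [0.7, 0.4, -3.3]
grip_width: 0.0206
gripper_force: 129.1
```

Run:
```python
from h import *
np.set_printoptions(precision=4,suppress=True)
s=env.observe();print({k:(np.round(v,3) if not isinstance(v,str) else v) for k,v in s.items()})
I=env.get_image("scene");P,C=cloud(I,np.array((.54,.18,.22)),np.array((.62,.27,.27)));P=P[(C.min(1)>100)&(np.ptp(C,1)<40)]
zt=np.percentile(P[:,2],80);Q=P[abs(P[:,2]-zt)<.004];print("ztop",np.median(Q[:,2]),len(Q),cv2.minEnclosingCircle(Q[:,:2].astype(np.float32)*1000))
P,C=cloud(I,np.array((.54,.18,.09)),np.array((.58,.26,.13)));print("pl",len(P),P[:,2].max())
P,C=cloud(I,np.array((.37,.18,.17)),np.array((.5,.27,.23)));P=P[(C[:,0]>C[:,2]+30)];print("handle",P.min(0),P.max(0),np.polyfit(P[:,0],P[:,2],1))
```

```text
{'time_s': np.float64(13.217), 'q': array([ 11.326,  24.461,  76.735,   0.028,  78.559, -80.755]), 'qvel': array([-0.047,  1.744,  3.824,  0.044, -0.805,  0.078]), 'joint_efforts': array([  0.029, -50.136, -24.931,   0.001,   0.135,  -0.   ]), 'position': array([0.514, 0.223, 0.192]), 'tool_rot': array([[-0.999, -0.036,  0.004],
       [-0.036,  0.999,  0.001],
       [-0.004,  0.001, -1.   ]]), 'ft_force': array([ 0.657,  0.428, -3.306]), 'wrist_torque': array([-0.043,  0.036,  0.005]), 'gripper_force': np.float64(129.14), 'grip_width': np.float64(0.021)}
ztop 0.24573107416400375 186 ((560.7777099609375, 226.7575225830078), 17.11423110961914)
pl 191 0.12409128919404266
handle [0.387  0.209  0.1886] [0.4698 0.2344 0.22  ] [0.1569 0.1421]
```

The blow landed, but the handle pitched in the grip: the head is up about 8 mm, roughly 8–9°. I can't tell whether the plunger reached the tag. I'll measure the pitch and level the mallet. Then I'll strike again and measure the head's height at the bottom of the stroke.

```bash
cat >> h.py <<'E'
def pitch(I):
    P,C=cloud(I,np.array((.36,.17,.10)),np.array((.49,.27,.26)));P=P[(C[:,0]>C[:,2]+25)]
    c=np.polyfit(P[:,0],P[:,1],1);e=P[:,1]-np.polyval(c,P[:,0]);P=P[abs(e)<.006]
    for _ in range(3):
        k=np.polyfit(P[:,0],P[:,2],1);r=P[:,2]-np.polyval(k,P[:,0]);P=P[(r>-.002)]
    return np.degrees(np.arctan(k[0])),len(P),np.polyval(k,.42)
E
python3 - <<'E'
from h import *
np.set_printoptions(precision=4,suppress=True)
w=env.get_image("wrist");sc=env.get_image("scene");print(pitch(w),pitch(sc))
s=env.observe();p=np.array(s["position"]);R=np.array(s["tool_rot"]);print(p)
P,C=cloud(sc,np.array((.54,.18,.22)),np.array((.62,.27,.27)));P=P[(C.min(1)>100)&(np.ptp(C,1)<40)]
A=np.c_[P[:,:2]-P[:,:2].mean(0),np.ones(len(P))];k=np.linalg.lstsq(A,P[:,2],rcond=None)[0];print("head",k,P.mean(0),len(P),P.min(0),P.max(0))
E
```

```text
(np.float64(7.289664798772499), 10231, np.float64(0.21053077892499955)) (np.float64(7.147761212684449), 160, np.float64(0.20965024203227456))
[0.5124 0.2226 0.1896]
head [-0.0107 -0.0789  0.2423] [0.5611 0.2276 0.2423] 216 [0.5422 0.2079 0.2247] [0.5786 0.2427 0.2478]
```

servo_tool(
  deltas="0 0 0 0 0 0.065 0; 0 0 0 0 0 0.065 0; 0 0 0 0 0 0 0; 0 0 0 0 0 0 0; 0 0 0 0 0 0 0",
)

```text
time_s: 13.78
position: [0.5126, 0.2227, 0.1901]
tool_rot: [[-0.991, -0.036, -0.129], [-0.036, 0.999, -0.004], [0.129, 0.0, -0.992]]
ft_force: [-0.8, -0.8, -2.6]
grip_width: 0.0204
gripper_force: 128.9
```

```bash
cat >> h.py <<'E'
def head(sc,zlo,zhi):
    P,C=cloud(sc,np.array((.54,.18,zlo)),np.array((.62,.27,zhi)));P=P[(C.min(1)>100)&(np.ptp(C,1)<40)]
    Q=P[abs(P[:,2]-np.percentile(P[:,2],75))<.004];return np.median(Q[:,2]),len(Q),cv2.minEnclosingCircle(Q[:,:2].astype(np.float32)*1000)
E
python3 - <<'E'
from h import *
np.set_printoptions(precision=4,suppress=True)
w=env.get_image("wrist");sc=env.get_image("scene");print(pitch(w),pitch(sc))
s=env.observe();print(s["position"],s["tool_rot"],s["time_s"]);print(head(sc,.21,.27))
P,C=cloud(sc,np.array((.54,.18,.09)),np.array((.58,.26,.13)));print("pl",len(P),np.percentile(P[:,2],[50,90]))
E
```

```text
(np.float64(-0.14864629664392653), 9936, np.float64(0.22164990725221762)) (np.float64(-0.15447565754632928), 199, np.float64(0.22186826620718214))
[0.5126 0.2228 0.1906] [[-0.991  -0.0364 -0.1289]
 [-0.0361  0.9993 -0.0043]
 [ 0.129   0.0004 -0.9916]] 13.8833
(np.float64(0.2372414347235996), 203, ((565.1648559570312, 226.99468994140625), 17.828407287597656))
pl 192 [0.1189 0.1211]
```

The mallet is level again and over the plunger within 2 mm, with the face at about 0.182. Second stroke: 81 mm straight down, then measure at the bottom and lift at once.

servo_tool(
  deltas="0 -5.3 0 40.2 0 0 0; 0 -5.3 0 40.2 0 0 0",
)

```text
time_s: 14.05
position: [0.5143, 0.2232, 0.1111]
tool_rot: [[-0.992, -0.037, -0.122], [-0.036, 0.999, -0.003], [0.122, 0.002, -0.993]]
ft_force: [-14.4, -2.3, 70.0]
grip_width: 0.0201
gripper_force: 143.4
```

Run:
```python
from h import *
np.set_printoptions(precision=4,suppress=True)
sc=env.get_image("scene");s=env.observe();print(s["position"],s["ft_force"],s["wrist_torque"]);print(head(sc,.135,.2),pitch(sc))
```

```text
[0.5107 0.2224 0.1031] [-0.1641 -0.7319 -1.2823] [ 0.1313 -0.7928  0.0067]
(np.float64(0.16098153478577687), 176, ((566.3309936523438, 226.71694946289062), 17.703413009643555)) (np.float64(1.9817750291388372), 174, np.float64(0.13963277735600804))
```

servo_tool(
  deltas="0 5.3 0 -40.2 0 0 0; 0 5.3 0 -40.2 0 0 0; 0 0 0 0 0 0 0; 0 0 0 0 0 0 0",
)

```text
time_s: 14.43
position: [0.5136, 0.223, 0.1936]
tool_rot: [[-0.992, -0.036, -0.124], [-0.036, 0.999, -0.003], [0.124, 0.001, -0.992]]
ft_force: [-0.4, 0.3, -3.7]
grip_width: 0.0199
gripper_force: 146.5
```

Run:
```python
from h import *
np.set_printoptions(precision=4,suppress=True)
w=env.get_image("wrist");sc=env.get_image("scene");s=env.observe();print(s["position"],s["ft_force"],s["time_s"],s["grip_width"]);print(head(sc,.21,.27),pitch(w))
P,C=cloud(sc,np.array((.54,.18,.09)),np.array((.58,.26,.13)));print("pl",len(P),np.percentile(P[:,2],[50,90]))
```

```text
[0.5124 0.2227 0.1905] [-0.1211 -0.0088 -3.9065] 14.5333 0.020111323120074562
(np.float64(0.2519066411314056), 161, ((559.0703735351562, 225.7654571533203), 16.991329193115234)) (np.float64(13.058224979642391), 8742, np.float64(0.2058141364427588))
pl 190 [0.1189 0.1212]
```

At the bottom the head top was 0.161, so the face was at 0.105. That is exactly the tag-contact height, at 70 N, so the tag was hit. The plunger is back up at 0.119, the same as before. The mallet has pitched 13° more in the grip, so I'll level it by tilting the tool and measure its offset.

servo_tool(
  deltas="0 0 0 -4 0 0.075 0; 0 0 0 -4 0 0.075 0; 0 0 0 -4 0 0.075 0; 0 0 0 0 0 0 0; 0 0 0 0 0 0 0; 0 0 0 0 0 0 0; 0 0 0 0 0 0 0",
)

```text
time_s: 15.12
position: [0.5149, 0.2229, 0.2023]
tool_rot: [[-0.937, -0.037, -0.347], [-0.034, 0.999, -0.012], [0.347, 0.0, -0.938]]
ft_force: [0.6, 0.1, -3.0]
grip_width: 0.0202
gripper_force: 146.4
```

Run:
```python
from h import *
np.set_printoptions(precision=4,suppress=True)
w=env.get_image("wrist");sc=env.get_image("scene");s=env.observe();p=np.array(s["position"]);print(p,s["tool_rot"],s["time_s"]);h=head(sc,.22,.28);print(h,pitch(w),pitch(sc))
print("head-TCP mm",h[2][0][0]-p[0]*1000,h[2][0][1]-p[1]*1000,h[0]-p[2])
P,C=cloud(sc,np.array((.36,.17,.18)),np.array((.49,.27,.26)));P=P[(C[:,0]>C[:,2]+25)];print("tail",P[:,0].min(),P[:,0].min()-p[0])
```

```text
[0.515  0.2229 0.2026] [[-0.9373 -0.0364 -0.3466]
 [-0.0344  0.9993 -0.0122]
 [ 0.3468  0.0005 -0.9379]] 15.2167
(np.float64(0.25088889428269734), 209, ((570.8053588867188, 225.92359924316406), 18.262720108032227)) (np.float64(-0.1329923040293164), 8015, np.float64(0.23550464103688923)) (np.float64(-0.13344080693730706), 206, np.float64(0.23561617437262908))
head-TCP mm 55.79789904333643 3.038284668624158 0.04824691889310634
tail 0.3926408728812567 -0.12236658696212566
```

Run:
```python
from h import *
R=toolR(171.8,20.2)
a=rows([.572,-.2113,.195],R,0,36)
b=rows([.572,-.2113,.075],R,0,40,start=a)
```

```text
0 -3.2 -33.5 -0.6 -0.005 -0 0.013; 0 -3.6 -33.5 -0.7 -0.005 -0 0.013; 0 -4 -33.5 -0.9 -0.005 -0 0.013; 0 -4.5 -33.3 -1.1 -0.005 -0 0.013; 0 -4.9 -33.3 -1.2 -0.005 -0 0.013; 0 -5.3 -33.3 -1.4 -0.005 -0 0.013; 0 -5.8 -33.1 -1.5 -0.005 -0 0.013; 0 -6.2 -33.1 -1.8 -0.005 -0 0.013
0 -6.6 -33 -1.9 -0.005 -0 0.013; 0 -7.1 -32.9 -2 -0.005 -0 0.013; 0 -7.5 -32.7 -2.2 -0.005 -0 0.013; 0 -7.9 -32.7 -2.4 -0.005 -0 0.013; 0 -8.3 -32.5 -2.6 -0.005 -0 0.013
0 -10.4 -0.1 28.1 0.001 -0 -0; 0 -10.4 -0.1 28.2 0.001 -0 -0; 0 -10.4 -0 28.1 0.001 -0 -0; 0 -10.4 -0 28.2 0.001 -0 -0
```

servo_tool(
  deltas="0 -3.2 -33.5 -0.6 -0.005 0 0.013; 0 -3.6 -33.5 -0.7 -0.005 0 0.013; 0 -4 -33.5 -0.9 -0.005 0 0.013; 0 -4.5 -33.3 -1.1 -0.005 0 0.013; 0 -4.9 -33.3 -1.2 -0.005 0 0.013; 0 -5.3 -33.3 -1.4 -0.005 0 0.013; 0 -5.8 -33.1 -1.5 -0.005 0 0.013; 0 -6.2 -33.1 -1.8 -0.005 0 0.013",
)

```text
time_s: 15.88
position: [0.5502, -0.0458, 0.198]
tool_rot: [[-0.935, 0.076, -0.346], [0.07, 0.997, 0.028], [0.347, 0.002, -0.938]]
ft_force: [1.3, -0.3, -3.2]
grip_width: 0.0204
gripper_force: 146.5
```

servo_tool(
  deltas="0 -6.6 -33 -1.9 -0.005 0 0.013; 0 -7.1 -32.9 -2 -0.005 0 0.013; 0 -7.5 -32.7 -2.2 -0.005 0 0.013; 0 -7.9 -32.7 -2.4 -0.005 0 0.013; 0 -8.3 -32.5 -2.6 -0.005 0 0.013; 0 0 0 0 0 0 0; 0 0 0 0 0 0 0",
)

```text
time_s: 16.47
position: [0.572, -0.2129, 0.1944]
tool_rot: [[-0.928, 0.147, -0.344], [0.137, 0.989, 0.054], [0.348, 0.003, -0.938]]
ft_force: [0.8, 0.8, -3.2]
grip_width: 0.0203
gripper_force: 146.4
```

servo_tool(
  deltas="0 -10.4 0 28.1 0 0 0; 0 -10.4 0 28.2 0 0 0; 0 -10.4 0 28.1 0 0 0; 0 -10.4 0 28.2 0 0 0; 0 0 0 0 0 0 0; 0 0 0 0 0 0 0; 0 0 0 0 0 0 0",
)

```text
time_s: 17.05
position: [0.5731, -0.2108, 0.077]
tool_rot: [[-0.929, 0.143, -0.341], [0.134, 0.99, 0.051], [0.345, 0.002, -0.939]]
ft_force: [0.1, -0.7, -3.2]
grip_width: 0.0199
gripper_force: 146.2
```

Run:
```python
from h import *
np.set_printoptions(precision=4,suppress=True)
w=env.get_image("wrist");sc=env.get_image("scene");s=env.observe();p=np.array(s["position"]);print(p,s["tool_rot"],s["time_s"])
for n,I in(("w",w),("s",sc)):
  P,C=cloud(I,np.array((.43,-.24,.08)),np.array((.54,-.16,.13)));P=P[(C[:,0].astype(int)>C[:,2]+25)]
  if len(P)<20: print(n,len(P));continue
  k=np.polyfit(P[:,0],P[:,2],1);print(n,len(P),"slope",k,"xmin",P[:,0].min())
  for x in(.46,.48,.50,.52):
    q=P[abs(P[:,0]-x)<.005]
    if len(q)>5:print(x,(q[:,1].min()+q[:,1].max())/2,np.ptp(q[:,1]),q[:,2].max())
P,C=cloud(sc,np.array((.59,-.26,.10)),np.array((.67,-.17,.14)));P=P[(C.min(1)>100)&(np.ptp(C,1)<40)];print(len(P),np.median(P[:,2]),cv2.minEnclosingCircle(P[:,:2].astype(np.float32)*1000))
b=rows([.572,-.2113,.02],toolR(171.8,20.2),0,30)
save(w,"w6.png")
```

```text
[ 0.5732 -0.2111  0.0772] [[-0.9292  0.1439 -0.3403]
 [ 0.1347  0.9896  0.0506]
 [ 0.3441  0.0012 -0.9389]] 17.15
w 12806 slope [-0.0007  0.1099] xmin 0.45064497766265565
0.46 -0.19459058205827584 0.023077872400845995 0.11214778073938489
0.48 -0.19732900695058497 0.022910124331400467 0.11186678383396796
0.5 -0.20051538470024372 0.02312566698217114 0.11185031391223205
0.52 -0.20320927365306174 0.023464374207571997 0.1122248742735166
s 321 slope [-0.003   0.1059] xmin 0.45367838026880963
0.46 -0.1900393930911402 0.023146643227615393 0.11275524862873698
0.48 -0.19342861927022037 0.022690636110835882 0.11318125849166161
0.5 -0.1971201553990911 0.023935309081623224 0.11348980073841297
0.52 -0.19963091127887317 0.025504855199895426 0.1127152098190276
85 0.12527598187402955 ((630.544921875, -216.5383758544922), 19.47531509399414)
0 -9.3 -0.2 27.1 0.001 0.001 -0; 0 -9.3 -0.2 27 0.001 0.001 -0
```

Over the stand, the handle's line and tail match the original to under 1 mm (tail x 0.4506 against 0.4502) and it is level. I'll lower it, then creep down to contact.

servo_tool(
  deltas="0 -6.9 0 18.8 0 0 0; 0 -6.9 0 18.8 0 0 0; 0 -4.5 0 12.2 0 0 0; 0 -1.4 0 3.8 0 0 0; 0 0 0 0 0 0 0; 0 0 0 0 0 0 0",
)

```text
time_s: 17.65
position: [0.5727, -0.2111, 0.0188]
tool_rot: [[-0.928, 0.144, -0.342], [0.135, 0.99, 0.052], [0.346, 0.002, -0.938]]
ft_force: [-0.2, -0.1, -2.7]
grip_width: 0.0204
gripper_force: 146.3
```

servo_tool(
  deltas="0 -0.5 0 1.4 0 0 0; 0 -0.5 0 1.4 0 0 0; 0 0 0 0 0 0 0; 0 0 0 0 0 0 0",
)

```text
time_s: 17.98
position: [0.5722, -0.2109, 0.015]
tool_rot: [[-0.928, 0.144, -0.343], [0.134, 0.99, 0.053], [0.347, 0.003, -0.938]]
ft_force: [-0.8, 0.1, -3.1]
grip_width: 0.0202
gripper_force: 146.3
```

servo_tool(
  deltas="0 -0.4 0 1 0 0 0; 0 0 0 0 0 0 0; 0 0 0 0 0 0 0",
)

```text
time_s: 18.23
position: [0.5721, -0.2108, 0.0136]
tool_rot: [[-0.928, 0.144, -0.344], [0.134, 0.99, 0.053], [0.348, 0.003, -0.938]]
ft_force: [0.4, 0.3, -2.9]
grip_width: 0.0203
gripper_force: 146.3
```

servo_tool(
  deltas="0 -0.3 0 0.7 0 0 0; 0 0 0 0 0 0 0; 0 0 0 0 0 0 0",
)

```text
time_s: 18.48
position: [0.5721, -0.2108, 0.0132]
tool_rot: [[-0.928, 0.144, -0.344], [0.134, 0.99, 0.053], [0.348, 0.003, -0.938]]
ft_force: [-2.1, 0.1, 0.9]
grip_width: 0.0201
gripper_force: 147.1
```

servo_tool(
  deltas="0 -0.3 0 0.7 0 0 0; 0 0 0 0 0 0 0; 0 0 0 0 0 0 0",
)

```text
time_s: 18.73
position: [0.5721, -0.2108, 0.013]
tool_rot: [[-0.928, 0.144, -0.344], [0.135, 0.99, 0.052], [0.348, 0.002, -0.938]]
ft_force: [-3.4, 1.6, 5.9]
grip_width: 0.0207
gripper_force: 147.7
```

It is down on the stand (Fz rose by 9 N). I'll release gently, then rise.

servo_tool(
  deltas="0 0.2 0 -0.6 0 0 0; 0.4 0 0 0 0 0 0; 0.6 0 0 0 0 0 0; 1 0 0 0 0 0 0; 1 0 0 0 0 0 0; 1 0 0 0 0 0 0; 1 0 0 0 0 0 0; 1 0 0 0 0 0 0",
  newtons=20,
)

```text
time_s: 19.4
position: [0.5722, -0.2108, 0.0127]
tool_rot: [[-0.928, 0.144, -0.344], [0.134, 0.99, 0.053], [0.348, 0.003, -0.938]]
ft_force: [-0.1, 0.6, -0.3]
grip_width: 0.085
gripper_force: 0.0
```

servo_tool(
  deltas="1 3.5 0 -9.4 0 0 0; 1 10 0 -28 0 0 0; 1 14 0 -37 0 0 0; 1 14 0 -37 0 0 0; 1 14 0 -37 0 0 0; 1 10 0 0 0 0 0; 1 0 0 0 0 0 0; 1 0 0 0 0 0 0",
)

```text
time_s: 20.07
position: [0.5622, -0.2097, 0.1749]
tool_rot: [[-0.928, 0.144, -0.344], [0.134, 0.99, 0.053], [0.348, 0.003, -0.938]]
ft_force: [-0.0, 0.4, -0.2]
grip_width: 0.0854
gripper_force: 0.0
```

Run:
```python
from h import *
np.set_printoptions(precision=4,suppress=True)
w=env.get_image("wrist");sc=env.get_image("scene");tp=env.get_image("top");s=env.observe();print(s["position"],s["time_s"],s["grip_width"],s["ft_force"])
for n,I in(("w",w),("s",sc),("t",tp)):
  P,C=cloud(I,np.array((.43,-.26,.043)),np.array((.60,-.16,.05)));P=P[(C[:,0].astype(int)>C[:,2]+25)]
  if len(P)>20:
    print(n,len(P),"xmin",P[:,0].min(),P[:,2].mean())
    for x in(.46,.52,.58):
      q=P[abs(P[:,0]-x)<.005]
      if len(q)>5:print(x,(q[:,1].min()+q[:,1].max())/2,q[:,2].mean())
  P,C=cloud(I,np.array((.59,-.27,.055)),np.array((.67,-.17,.07)));P=P[(C.min(1)>100)&(np.ptp(C,1)<40)]
  if len(P)>5:print("head",n,len(P),np.median(P[:,2]),cv2.minEnclosingCircle(P[:,:2].astype(np.float32)*1000))
for n,I in(("s",sc),("t",tp)):
  P,C=cloud(I,np.array((.54,.18,.105)),np.array((.60,.27,.13)));print("plunger",n,len(P),P.mean(0))
a=np.hstack([cv2.resize(tp["img"][150:290,180:250,::-1],(280,560),interpolation=cv2.INTER_CUBIC),cv2.resize(sc["img"][180:390,210:410,::-1],(500,560),interpolation=cv2.INTER_CUBIC)]);cv2.imwrite("pics/fin.png",a)
```

```text
[ 0.5622 -0.2096  0.1732] 20.2167 0.08507281507221051 [-0.5897  0.2848 -0.8582]
w 4364 xmin 0.45042465817712035 0.04555319507391951
0.46 -0.19496100742899058 0.04548252441492514
0.52 -0.20327832629949102 0.045547131820975896
0.58 -0.21254962661390492 0.04564080703589543
head w 1679 0.06175736426166062 ((626.6087646484375, -218.95236206054688), 17.969499588012695)
s 245 xmin 0.4531811063030388 0.04544060340157849
0.46 -0.19270645752715898 0.04567420847379464
0.52 -0.20128376641747137 0.04556455389041478
0.58 -0.20720096264907567 0.04489528754018365
head s 89 0.06068071799267771 ((628.5029907226562, -216.19541931152344), 17.286277770996094)
plunger s 168 [0.5647 0.2264 0.1189]
plunger t 174 [0.5617 0.2223 0.1193]
```

View pics/fin.png

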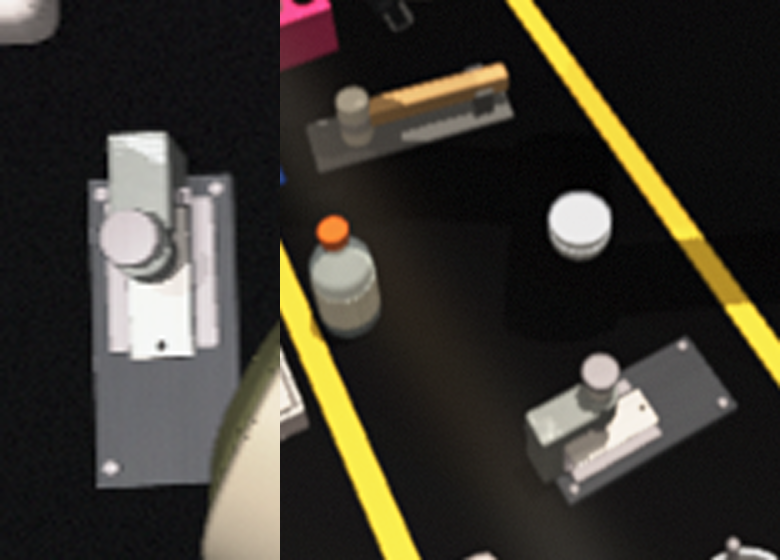

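The final crops show the mallet in its stand (left 350,110), the plunger up, and the tag against the stop with its rear just past the rails. One close check of the tag from above before handing in.

Run:
```python
from h import *
rows([.43,.219,.215],toolR(182),0,40)
```

```text
0 16.2 33.8 2.5 0.003 -0.03 -0.015; 0 15.8 34 1.9 0.003 -0.03 -0.015; 0 15.3 34.2 1.3 0.003 -0.03 -0.015; 0 14.8 34.5 0.8 0.003 -0.03 -0.015; 0 14.4 34.7 0.2 0.003 -0.03 -0.015; 0 13.8 34.9 -0.2 0.003 -0.03 -0.015; 0 13.2 35.1 -0.8 0.003 -0.03 -0.015; 0 12.7 35.3 -1.3 0.003 -0.03 -0.015
0 12.1 35.5 -1.8 0.003 -0.03 -0.015; 0 11.6 35.7 -2.3 0.003 -0.03 -0.015; 0 10.9 35.8 -2.6 0.003 -0.03 -0.015; 0 10.3 36 -3.1 0.003 -0.03 -0.015
```

servo_tool(
  deltas="0 16.2 33.8 2.5 0.003 -0.03 -0.015; 0 15.8 34 1.9 0.003 -0.03 -0.015; 0 15.3 34.2 1.3 0.003 -0.03 -0.015; 0 14.8 34.5 0.8 0.003 -0.03 -0.015; 0 14.4 34.7 0.2 0.003 -0.03 -0.015; 0 13.8 34.9 -0.2 0.003 -0.03 -0.015; 0 13.2 35.1 -0.8 0.003 -0.03 -0.015; 0 12.7 35.3 -1.3 0.003 -0.03 -0.015",
)

```text
time_s: 20.88
position: [0.4733, 0.0775, 0.2011]
tool_rot: [[-0.993, 0.022, -0.114], [0.021, 1.0, 0.01], [0.115, 0.008, -0.993]]
ft_force: [1.8, 0.5, -0.5]
grip_width: 0.0003
gripper_force: 0.0
```

servo_tool(
  deltas="0 12.1 35.5 -1.8 0.003 -0.03 -0.015; 0 11.6 35.7 -2.3 0.003 -0.03 -0.015; 0 10.9 35.8 -2.6 0.003 -0.03 -0.015; 0 10.3 36 -3.1 0.003 -0.03 -0.015; 0 0 0 0 0 0 0; 0 0 0 0 0 0 0; 0 0 0 0 0 0 0",
)

```text
time_s: 21.47
position: [0.4301, 0.2187, 0.2147]
tool_rot: [[-0.999, -0.038, 0.004], [-0.038, 0.999, -0.002], [-0.004, -0.002, -1.0]]
ft_force: [0.7, -0.5, -0.0]
grip_width: 0.0002
gripper_force: 0.0
```

Run:
```python
from h import *
np.set_printoptions(precision=4,suppress=True)
im=env.get_image("wrist");s=env.observe();print(s["position"],s["time_s"])
P,C=cloud(im,np.array((.44,.17,.0175)),np.array((.56,.27,.024)))
for y in np.arange(.206,.240,.004):
  q=P[abs(P[:,1]-y)<.0015]
  if len(q): print(round(y,3),len(q),q[:,0].min(),end=' | ')
for lo,hi in((.17,.2),(.243,.27)):
  q=P[(P[:,1]>lo)&(P[:,1]<hi)&(P[:,0]>.5)];print("rail",len(q),np.percentile(q[:,0],[0,2,5]) if len(q) else 0)
for n in("top","scene"):
  P,C=cloud(env.get_image(n),np.array((.54,.18,.114)),np.array((.60,.27,.126)));print("plunger",n,len(P),P.mean(0))
```

```text
[0.4305 0.2182 0.2148] 21.5167
0.206 2 0.508581095136319 | 0.21 3 0.508768691331055 | 0.214 2 0.5079262565604168 | 0.218 3 0.5081636891992369 | 0.222 2 0.5082079697032772 | 0.226 3 0.5080216233662205 | 0.23 3 0.5076491784862485 | 0.234 3 0.507408020810784 | 0.238 16 0.5076181464525148 | rail 85 [0.5138 0.5139 0.5141]
rail 70 [0.5119 0.5121 0.5124]
plunger top 166 [0.5621 0.2227 0.1198]
plunger scene 157 [0.5642 0.2259 0.1193]
```

The tag's rear is still at 0.508, unchanged and square. The plunger is up at its original reading and the mallet is home.

```bash
python3 -c "
from rig import env
print(env.close_job())"
```

```text
the job is handed in; nothing more can be done
None
```

The job is handed in: the tag is fully home, the plunger was struck twice (I couldn't confirm the first blow reached the tag; the second did) and has sprung back up, and the mallet is back in its stand where I found it.

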